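# Seat the blank in the drill jig and hold the guide slide on the mark

## Task

Get the drill jig ready for drilling: with the slide still home, press the raised front end of the loose brass blank down until the blank sits level in its pocket, then pull the spring-return drill-guide slide out towards the front by its orange handle until its yellow pointer stands opposite the red mark. Finish while still holding the handle there against the spring, and leave the other things on the bench where they are.

Things in the scene. Friction and masses are not known exactly. Their poses are not given: they have to be found in the camera images.
- jig: Grey drill jig bolted to the bench, deck 20 mm high. Origin on the bench; +x to the rear, z up. It reaches from x = -125 mm (front, towards the robot) to +175 mm (at the rear a green spring housing, 64 mm high) and y = +-90 mm. Steel rails at y = +-60 mm, tops at z = 38 mm.
- pocket (a point): Centre of the floor of the jig's pocket (108 x 76 mm, 8 mm deep), at jig x = -53 mm, y = 0, 12 mm above the bench; axes as the jig's. A seated blank has its origin here, with 4 mm of play each way in x and 3 mm in y.
- blank: Loose brass-coloured plate 100 (x) x 70 (y) x 10 (z) mm, about 0.25 kg, in the pocket. Origin at the centre of its underside, axes as the jig's when level. At the start its rear (+x) edge lies on the pocket floor and its front (-x) end is propped up about 14 mm. Seated, it is level, its top 22 mm above the bench, 2 mm above the deck.
- blank_press (a point): A good place to press: on top of the blank, 33 mm in front of its centre. The black lift-out pad (40 mm wide in y) that props the blank is below, about 8 mm in from its front edge. The pad has no spring: it yields to a push of about 4 N and stays down where it is pushed; then the blank meets the rigid floor.
- slide (a joint): Travel of the blue drill-guide slide in m: 0 = home (rear), growing as it is pulled to the front (jig's -x); stop at 0.105. A spring draws it home: about 4 N at home, rising 0.9 N per cm, 9 to 12 N at the mark. It passes 4 mm above a seated blank but runs into one that is not level.
- handle_grip (a point): Centre of the slide's orange handle bar, 71 mm above the bench, home at jig x = +57 mm; moves with the slide. The bar runs along the jig's y, 76 mm long, 14 mm thick in x, 16 mm high, on posts at y = +-31 mm, 27 mm of space below it. Free space of over 45 mm before and behind it; a brass drill bush 33 mm in front of it is only 44 mm high above the bench.
- pointer_tip (a point): Tip of the slide's yellow pointer, over the left (+y) rail, 40 mm above the bench; home: at jig x = +45 mm; moves with the slide. It should stop opposite the red mark.
- mark: Red block, 10 mm wide in x, 14 mm in y and 19 mm high, on a dark foot fixed to the deck outside the left rail; origin at the centre of its underside, 20 mm above the bench, axes as the jig's. The pointer is on the mark when its tip has the same jig x as this origin, within the block's width. It stands 55 to 95 mm in front of the pointer's home.
- spare: Spare steel block, dark, 90 x 60 x 12 mm, lying beside the jig (bystander; leave it).
- brush: Bench brush lying beside the jig (bystander; leave it).
- paste: Round green jar of cutting paste, 52 mm across, 55 mm high, beside the jig (bystander; leave it).
- wrench: Open wrench lying at the right of the bench (bystander; leave it).
- driver: Screwdriver lying at the left of the bench (bystander; leave it).
- tray: Open red parts tray 120 x 90 x 40 mm at the right (bystander; leave it).
- mug: Blue mug, 80 mm across, 90 mm high, at the left (bystander; leave it).
Things that resemble listed ones, but are neither listed nor needed, are in the scene too. Several things have the shape of the blank; the one meant has the colours described above.

How it is judged:
On the way, in this order (a step that is already met when the one before it is completed fails the run):
1. the blank sits level in its pocket while the slide is still home (angle between blank's own z axis and vertical below 0.03 rad and z of blank in the frame of jig between 0.009 and 0.0145 m and x of blank in the frame of jig between -0.06 and -0.046 m and y of blank in the frame of jig between -0.006 and 0.006 m and value of joint slide below 0.01 m), for 0.2 s.
2. the slide is pulled by its handle until the pointer is opposite the mark (angle between blank's own z axis and vertical below 0.03 rad and z of blank in the frame of jig between 0.009 and 0.0145 m and x of blank in the frame of jig between -0.06 and -0.046 m and y of blank in the frame of jig between -0.006 and 0.006 m and x of pointer_tip in the frame of mark between -0.005 and 0.005 m and (contact force between the fingers and slide_c2 above 2 N or contact force between the fingers and slide_c3 above 2 N or contact force between the fingers and slide_c4 above 2 N)), for 0.3 s.
At the end, for the whole second after the job is handed in: The robot's fingers hold the handle (contact force above 2 N) with the pointer tip within 5 mm of the mark's centre along the jig and the slide still (under 10 mm/s); the blank lies level (within 0.03 rad) in its pocket, not jammed against the slide (all of step 2 and velocity of joint slide between -0.01 and 0.01 m/s and contact force between blank and slide below 0.5 N); the arm keeps its last pose, push and grip.
It fails at once if a bystander is moved by more than 30 mm (distance of any of spare, brush, paste, wrench, driver, tray, mug from where it was at the start of the episode above 0.03 m).
It also fails if it takes over 45 s, if anything falls off the work surface, if the arm or the gripper's body presses on something with over 40 N, if the wrist force passes 120 N, or if a joint passes its speed limit or range.

## Robot

A 6-joint arm with a two-finger parallel gripper is mounted at the origin on the work surface. World frame = base frame: x ahead of the robot, y to its left, z up, the work surface at z = 0. Lengths are in m, angles in rad, forces in N, time in s.
With the tool pointing down it reaches from about 0.4 to 0.825 m from the base axis. Payload 7 kg.
Tool frame: the origin (TCP) lies between the finger pads; the fingertips stand ahead of it and the grasp point (between the pads) lies 2 mm behind it (bot.nose_length is the z of the fingertips in the tool frame, in m); z points along the fingers, y is the direction in which the jaws open and shut (so a half turn about z gives the same grasp; the last joint's range is limited). The gripper opens to 88 mm and grips with 3 to 60 N. Pads are 19 mm wide; open, the fingers measure 130 mm over their backs; the gripper's body (78 mm by 193 mm) begins 47 mm behind the grasp point.
Start: joints at [-0.848, 0.359, 0.012, 0, -1.224, -0.288], TCP at [0.284, -0.612, 0.244] pointing down, gripper open.
Joint ranges: [-3.07, 3.07], [-1.43, 2.12], [-1.02, 1.25], [-3.03, 1.67], [-3.05, -0], [-3.03, 3.03]. Speed limits (rad/s): [2.39, 2.39, 3.01, 3.14, 3.14, 3.14].

## Interface

Orientations are given as a unit quaternion [w, x, y, z].
In Python, from cell import bot, cams, sign_off gives the robot as it stands.
- The arm moves only by the tool drive_tool, never from a script. Its argument "steps" is a list of rows, each a list of 3 entries, a list of its own where there are three numbers: the closure, from 0 (fully open) to 1 (shut), then the shift along the tool's x, y, z in cm, then the turn about the tool's z in rad. A call has 1 to 12 rows; each row is the pose to reach, as a shift and turn from the pose commanded when the call began, along the tool's axes at that moment; what a row does not reach only later rows make up. A row lasts 1/12 s, in which the tool goes at most 41.7 mm and 7.16 degrees, less where a joint would pass 70% of its speed; a pose out of reach is approached as far as the arm can. A call with a gripper value outside its range is refused whole. The fingers move at their own pace and stop on an object; the grip force is fixed at half the most. Time passes only in rows, so rows that repeat a pose let the fingers close. It gives the time, the measured TCP pose, the force and the opening at its end, in the units of the state.
- bot.read_state(): the state, without advancing time (a new reading comes with each control period).
- cams.get_image(name): name is "scene" or "top"; returns a dict with "color" (384x512x3 uint8, red, green, blue), "camera_matrix" (3x3 intrinsics, pixels), "T" (4x4, takes a point from camera to world coordinates). Camera axes: x right, y up, looking along -z (the intrinsics and any distortion apply to the point x, -y, -z); pixel columns grow to the right and rows downward; lengths in m; the calibration is good to about 2 mm. A picture is of the moment at which its call begins. There is no depth.
- sign_off(): hands the job in, once; it reports no verdict.
The state is a dict: "time": time; "joints": joint angles; "joint_velocities": joint speeds; "joint_efforts": joint torques, N m; "tcp_pos": TCP position; "eef_rot": TCP orientation; "ft_force": force on the tool from outside, world axes, zero at the start; "wrist_torque": the same for the moment, N m; "gripper_width": finger opening in m.
Only numpy, scipy, OpenCV 4.12 (cv2) and the standard library are available. Lean on these libraries where they do the work, as an engineer would, in place of code of your own. Each camera call takes 0.05 s, during which the arm holds its last target.

## Working session

There is one attempt and no reset: what is moved stays moved. The work goes in short steps, Python scripts to look and compute and a tool call to move; the robot and the scene stay as the last step left them, time stands still between calls to the robot, and variables do not carry over. Pictures are saved under pics/ and viewed, and the job is handed in when it is done.

Besides the shell and the picture viewer there is one more tool, called after ">>>" in YAML: its name, and indented under it one key for each argument. drive_tool: Moves the arm, as the interface text tells. Its arguments: {"type":"object","properties":{"steps":{"type":"array"}},"required":["steps"]}

```bash
mkdir -p pics; ls; python3 - <<'E'
from cell import bot,cams
import cv2,pickle
s=bot.read_state();print({k:s[k] for k in('time','tcp_pos','eef_rot','ft_force','gripper_width')},bot.nose_length)
for n in('scene','top'):
    d=cams.get_image(n);print(n,d['camera_matrix'],d['T'],[k for k in d])
    pickle.dump(d,open(f'{n}0.pkl','wb'))
    cv2.imwrite(f'pics/{n}0.png',d['color'][:,:,::-1])
E
```

```text
pics
{'time': 0.0, 'tcp_pos': array([ 0.28414149, -0.61179541,  0.2426284 ]), 'eef_rot': array([-2.24862050e-04, -2.15648216e-01,  9.76470786e-01,  7.75433132e-04]), 'ft_force': array([-0.27943998,  0.11814199, -0.4777012 ]), 'gripper_width': 0.0879622831640734} 0.017
scene [[386.87083769   0.         253.52253843]
 [  0.         386.87083769 196.9386874 ]
 [  0.           0.           1.        ]] [[ 0.72323636 -0.54990937  0.4177665   1.17753041]
 [ 0.69052381  0.58485271 -0.42558687 -0.64309696]
 [-0.01029766  0.59627761  0.80271226  1.26535935]
 [ 0.          0.          0.          1.        ]] ['color', 'camera_matrix', 'T']
top [[484.45719402   0.         257.4422792 ]
 [  0.         484.45719402 191.14615531]
 [  0.           0.           1.        ]] [[-0.01480719  0.98506493 -0.17154542  0.26513562]
 [-0.99985315 -0.01606736 -0.00595982 -0.00360427]
 [-0.00862709  0.17143198  0.98515819  1.72400522]
 [ 0.          0.          0.          1.        ]] ['color', 'camera_matrix', 'T']
```

View pics/scene0.png

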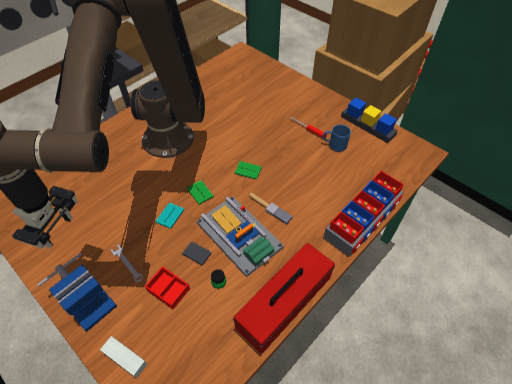

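View pics/top0.png

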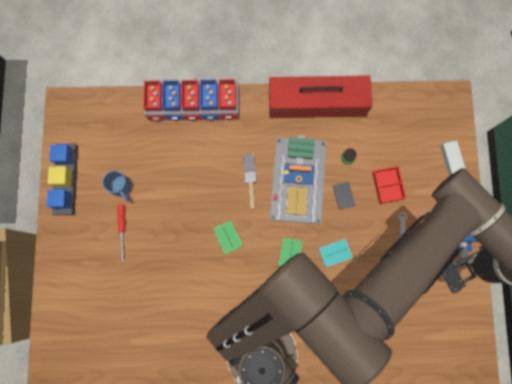

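The jig lies at about (298,180) in the top view and (240,233) in the scene view. The brass blank is inside it. The green and cyan plates at (228,237), (290,250), (336,252) have the blank's shape but the wrong colours. I'll enlarge to confirm.

```bash
python3 - <<'E'
import cv2,pickle,numpy as np
a=pickle.load(open('top0.pkl','rb'))['color'][130:230,255:345,::-1]
b=pickle.load(open('scene0.pkl','rb'))['color'][188:278,190:290,::-1]
cv2.imwrite('pics/ct.png',cv2.resize(a,None,fx=6,fy=6,interpolation=cv2.INTER_CUBIC))
cv2.imwrite('pics/cs.png',cv2.resize(b,None,fx=6,fy=6,interpolation=cv2.INTER_CUBIC))
E
```

```text
(no output)
```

View pics/ct.png

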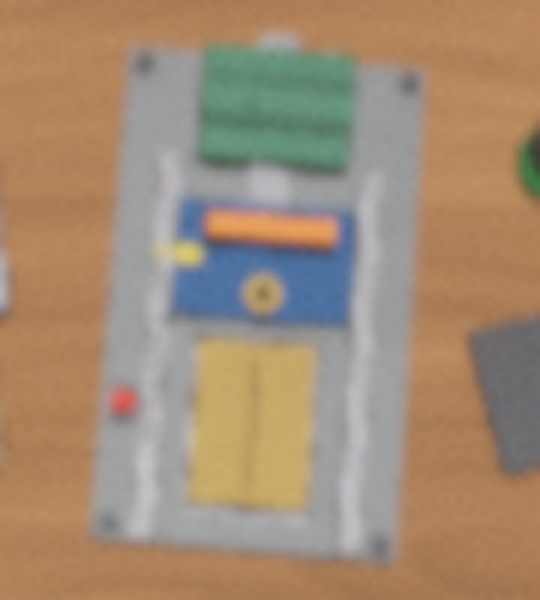

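View pics/cs.png

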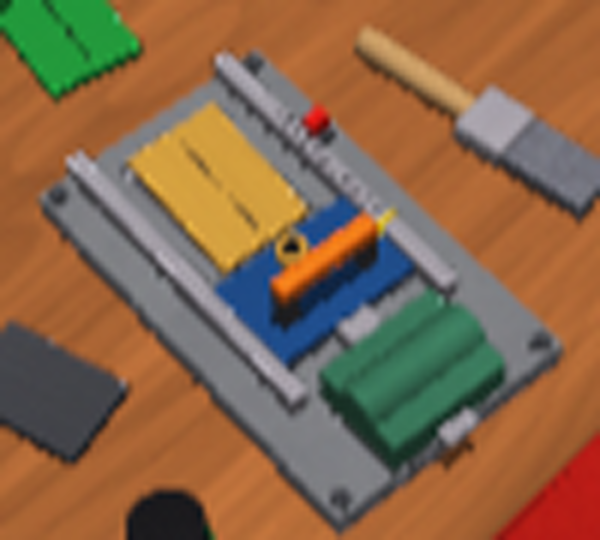

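The crops show one brass plate, in the pocket (top px ~(297,200)). There is the orange handle, the yellow pointer at the left, and the red mark at ~(275.5,196). Measuring now.

```bash
cat > h.py <<'E'
import numpy as np,cv2,pickle
from cell import bot,cams
def ray(d,p):
    K,T=d['camera_matrix'],d['T'];v=np.linalg.solve(K,[p[0],p[1],1.]);v=T[:3,:3]@[v[0],-v[1],-v[2]];return T[:3,3],v
def plane(d,p,z):
    o,v=ray(d,p);return o+v*(z-o[2])/v[2]
def tri(da,pa,db,pb):
    o1,v1=ray(da,pa);o2,v2=ray(db,pb)
    t=np.linalg.lstsq(np.c_[v1,-v2],o2-o1,rcond=None)[0];a=o1+v1*t[0];b=o2+v2*t[1];return (a+b)/2,np.linalg.norm(a-b)
def proj(d,P):
    T=d['T'];c=T[:3,:3].T@(np.asarray(P)-T[:3,3]);u=d['camera_matrix']@[c[0],-c[1],-c[2]];return u[:2]/u[2]
R={'orange':((5,150,120),(13,255,255)),'red':((0,150,90),(4,255,255)),'yellow':((25,120,110),(35,255,255)),'brass':((18,90,90),(27,255,255)),'blue':((100,120,40),(120,255,255))}
def blob(d,c,box):
    x0,y0,x1,y1=box;im=cv2.cvtColor(cv2.resize(d['color'][y0:y1,x0:x1],None,fx=6,fy=6,interpolation=cv2.INTER_CUBIC),cv2.COLOR_RGB2HSV)
    m=cv2.inRange(im,*map(np.array,R[c]));cs=cv2.findContours(m,cv2.RETR_EXTERNAL,cv2.CHAIN_APPROX_NONE)[0]
    k=max(cs,key=cv2.contourArea);M=cv2.moments(k);f=lambda q:(np.array(q)+.5)/6-.5+[x0,y0]
    return f([M['m10']/M['m00'],M['m01']/M['m00']]),f(cv2.boxPoints(cv2.minAreaRect(k))),cv2.contourArea(k)/36,f(k[:,0])
E
python3 - <<'E'
from h import *
np.set_printoptions(precision=4,suppress=True)
t=pickle.load(open('top0.pkl','rb'));s=pickle.load(open('scene0.pkl','rb'))
f=lambda q,o:(np.array(q)+.5)/6-.5+o
ct=f([(133,46),(427,68),(394,562),(94,540)],[255,130]);cs=f([(560,350),(340,522),(42,200),(255,50)],[190,188])
A=np.array([plane(t,p,.02) for p in ct]);B=np.array([plane(s,p,.02) for p in cs])
for n,Q in(('top',A),('scene',B)):
    c=Q.mean(0);ax=(Q[0]+Q[1]-Q[2]-Q[3])/2;ay=(Q[0]+Q[3]-Q[1]-Q[2])/2
    print(n,Q[:,:2].tolist(),'c',c,'len',np.linalg.norm(ax),np.linalg.norm(ay),'yaw',np.arctan2(ax[1],ax[0]),np.arctan2(-ay[0],ay[1]))
bt=(255,130,345,230);bs=(190,188,290,278)
zc={'orange':.079,'red':.039,'yellow':.04,'brass':.027,'blue':.04}
for c in zc:
    try:
        a=blob(t,c,bt);b=blob(s,c,bs)
        print(c,a[0],a[2],b[0],b[2],'tri',tri(t,a[0],s,b[0]),'pl',plane(t,a[0],zc[c]),plane(s,b[0],zc[c]))
        if c in('brass','orange'):
            print(np.array([plane(t,p,zc[c])[:2] for p in a[1]]).tolist(),np.array([plane(s,p,zc[c])[:2] for p in b[1]]).tolist())
    except Exception as e: print(c,e)
E
```

```text
top [[0.7597901629952247, -0.06650833796158521], [0.7429309964107949, -0.24406465796874766], [0.443365932734496, -0.2130134607665352], [0.45913608185541954, -0.03703635676071908]] c [ 0.6013 -0.1402  0.02  ] len 0.30163142944982807 0.177517994959483 yaw -0.10049545011916097 -0.09203411887328607
scene [[0.7621239348102169, -0.07068888771560733], [0.7440463336939158, -0.24441240112817553], [0.4492792840905788, -0.21561040043542423], [0.4630461787570327, -0.03817910844663197]] c [ 0.6046 -0.1422  0.02  ] len 0.29850074856158515 0.17629787950236755 yaw -0.10288093568160085 -0.09043769147480052
orange [307.0639 169.6206] 1.3472222222222223 [240.3567 232.9498] 7649.916666666667 tri (array([ 0.6297, -0.1635,  0.0708]), np.float64(0.010860951401595197)) pl [ 0.6246 -0.167   0.079 ] [ 0.6365 -0.1623  0.079 ]
[[0.6240378401961413, -0.15982823499183277], [0.626727592647646, -0.16017670282385946], [0.6252012741852162, -0.17295130827906904], [0.6225124656501083, -0.17259940822162087]] [[0.3471060504289889, -0.1520099950812735], [0.6304404568219332, 0.1141859945903263], [0.8753858301522051, -0.172
[... 392 characters left out ...]
46 tri (array([ 0.5266, -0.1316,  0.0196]), np.float64(0.0009631766660095384)) pl [ 0.5252 -0.1314  0.027 ] [ 0.5308 -0.1342  0.027 ]
[[0.47984286985526725, -0.09404339003878448], [0.5770075401265473, -0.1016961314072851], [0.5721844231580868, -0.16916275778281153], [0.47513480043595885, -0.16086565886366738]] [[0.47012278907503735, -0.16277091797431337], [0.467123944695361, -0.08668438936554257], [0.6022690087320044, -0.10857500395572173], [0.6022913560622503, -0.18099288676057923]]
blue [299.6668 176.5948] 177.76388888888889 [241.2731 237.3595] 257.9166666666667 tri (array([ 0.6171, -0.145 ,  0.0036]), np.float64(0.004559506081970412)) pl [ 0.6083 -0.1438  0.04  ] [ 0.6345 -0.1576  0.04  ]
```

```bash
python3 - <<'E'
from h import *
t=pickle.load(open('top0.pkl','rb'));s=pickle.load(open('scene0.pkl','rb'))
for d,P in((t,dict(o=(300,168),r=(275,197),y=(286,172),b=(295,210))),(s,dict(o=(243,231),r=(243,208),y=(254,225),b=(225,220)))):
    H=cv2.cvtColor(d['color'],cv2.COLOR_RGB2HSV)
    for k,(x,y) in P.items(): print(k,H[y-1:y+2,x-1:x+2].reshape(-1,3).tolist())
E
```

```text
o [[15, 151, 229], [14, 147, 227], [14, 146, 226], [14, 154, 224], [14, 153, 225], [14, 152, 226], [12, 147, 196], [13, 147, 201], [13, 152, 203]]
r [[1, 123, 208], [1, 145, 214], [1, 140, 208], [2, 132, 197], [1, 150, 204], [1, 134, 202], [1, 97, 169], [0, 111, 172], [0, 99, 172]]
y [[25, 102, 205], [26, 100, 203], [26, 90, 189], [25, 113, 213], [25, 118, 214], [25, 109, 201], [25, 86, 192], [24, 90, 193], [24, 79, 185]]
b [[21, 123, 197], [20, 120, 191], [20, 123, 185], [21, 123, 197], [20, 121, 192], [20, 120, 187], [21, 123, 197], [21, 126, 192], [21, 124, 191]]
o [[14, 231, 240], [14, 227, 241], [14, 225, 242], [14, 227, 242], [14, 227, 240], [13, 230, 223], [13, 229, 238], [12, 232, 201], [12, 235, 155]]
r [[1, 231, 231], [0, 229, 208], [3, 216, 164], [1, 232, 208], [1, 234, 147], [1, 234, 111], [1, 232, 143], [0, 207, 91], [178, 112, 89]]
y [[23, 128, 217], [25, 192, 205], [20, 77, 176], [25, 218, 214], [19, 65, 177], [143, 12, 164], [25, 192, 170], [155, 12, 130], [143, 12, 169]]
b [[19, 180, 214], [19, 180, 214], [19, 179, 194], [20, 180, 213], [19, 180, 214], [20, 180, 213], [19, 180, 213], [20, 178, 213], [20, 180, 213]]
```

```bash
python3 - <<'E'
from h import *
np.set_printoptions(precision=4,suppress=True)
t=pickle.load(open('top0.pkl','rb'));s=pickle.load(open('scene0.pkl','rb'))
def P(psi,o,x,y): return o+np.array([np.cos(psi)*x-np.sin(psi)*y,np.sin(psi)*x+np.cos(psi)*y])
B={'orange':((11,110,150),(16,255,255),(287,162,314,174),(233,220,255,243)),'red':((0,70,60),(5,255,255),(272,192,279,200),(238,203,246,214)),'yellow':((22,60,120),(33,255,255),(280,168,291,177),(250,219,258,230))}
for c,(lo,hi,bt,bs) in B.items():
    R[c]=(lo,hi);r=[]
    for d,b in((t,bt),(s,bs)):
        g=blob(d,c,b);r.append(g);k=g[3];print(c,g[0],g[2],k[k[:,0].argmin()],k[k[:,0].argmax()],k[k[:,1].argmin()],k[k[:,1].argmax()],'boxc',g[1].mean(0))
    z={'orange':.076,'red':.032,'yellow':.040}[c]
    print('  tri',tri(t,r[0][0],s,r[1][0]),'pl',plane(t,r[0][0],z),plane(s,r[1][0],z))
psi=-.097;o=np.array([.578,-.1388])
for n,x,y,z in(('handle',.057,0,.079),('tip',.045,None,.04),('bush',.024,0,.044)):
    y=y if y is not None else .062
    q=P(psi,o,x,y);print(n,q,proj(t,[*q,z]),proj(s,[*q,z]))
E
```

```text
orange [299.6762 167.7387] 68.20833333333333 [289.4167 166.4167] [309.9167 168.75  ] [291.25 165.25] [307.4167 170.25  ] boxc [299.6544 167.7551]
orange [243.4703 230.2378] 66.48611111111111 [235.0833 234.9167] [252.25   226.0833] [250.25 223.25] [236.5833 236.9167] boxc [243.6192 229.885 ]
  tri (array([ 0.6332, -0.1427,  0.0707]), np.float64(0.0010963620901092918)) pl [ 0.6324 -0.1418  0.076 ] [ 0.6353 -0.1453  0.076 ]
red [275.0564 196.3358] 15.722222222222221 [272.75 196.25] [277.4167 196.4167] [274.0833 194.25  ] [274.0833 198.4167] boxc [275.0833 196.3333]
red [242.3009 207.3958] 13.291666666666666 [240.0833 207.5833] [244.75   208.0833] [241.4167 205.0833] [241.4167 209.5833] boxc [242.1931 207.3839]
  tri (array([ 0.5396, -0.0558,  0.0329]), np.float64(0.0011102782980325055)) pl [ 0.5401 -0.0554  0.032 ] [ 0.5388 -0.0558  0.032 ]
yellow [285.464  171.7343] 13.375 [282.4167 171.25  ] [288.0833 171.9167] [283.9167 170.25  ] [285.25   173.4167] boxc [285.25   171.8333]
yellow [253.9669 224.0559] 6.291666666666667 [252.75   224.0833] [255.75 223.25] [255.0833 222.0833] [252.9167 226.75  ] boxc [253.7858 224.2193]
  tri (array([ 0.6284, -0.0901,  0.0454]), np.float64(0.009011745523076082)) pl [ 0.6267 -0.094   0.04  ] [ 0.6285 -0.0839  0.04  ]
handle [ 0.6347 -0.1443] [300.4477 166.8734] [243.5299 229.5265]
tip [ 0.6288 -0.0814] [281.9271 171.2197] [254.4771 223.6961]
bush [ 0.6019 -0.1411] [299.0415 178.1505] [238.1167 228.7989]
```

Measurements agree: jig origin ≈ (0.577,-0.138), yaw ≈ -0.097. Handle ≈ (0.634,-0.143), which matches the prediction. The mark is about 91 mm in front of the pointer's home, within 55–95. The press point is ≈ (0.492,-0.130). I'll go above it with the fingers shut and the jaws along jig y.

>>> drive_tool:
  steps:
    - [1,[-39.1,35.0,0],0.53]
    - [1,[-39.1,35.0,0],0.53]
    - [1,[-39.1,35.0,0],0.53]
    - [1,[-39.1,35.0,0],0.53]
    - [1,[-39.1,35.0,0],0.53]
    - [1,[-39.1,35.0,0],0.53]
    - [1,[-39.1,35.0,0],0.53]
    - [1,[-39.1,35.0,0],0.53]
    - [1,[-39.1,35.0,0],0.53]
    - [1,[-39.1,35.0,0],0.53]
    - [1,[-39.1,35.0,0],0.53]
    - [1,[-39.1,35.0,0],0.53]

```text
time: 1.1
tcp_pos: [0.4791, -0.1572, 0.2436]
eef_rot: [0.0, 0.048, 0.999, 0.0]
ft_force: [0.9, -0.5, -0.5]
gripper_width: 0.0134
```

>>> drive_tool:
  steps:
    - [1,[0,0,0],0]

```text
time: 1.18
tcp_pos: [0.4812, -0.1542, 0.2436]
eef_rot: [0.001, 0.045, 0.999, 0.0]
ft_force: [-0.7, 0.1, 0.0]
gripper_width: 0.0069
```

>>> drive_tool:
  steps:
    - [1,[-0.9,2.5,3],0]
    - [1,[-0.9,2.5,6],0]
    - [1,[-0.9,2.5,10],0]
    - [1,[-0.9,2.5,14],0]
    - [1,[-0.9,2.5,17],0]
    - [1,[-0.9,2.5,17],0]
    - [1,[-0.9,2.5,17],0]

```text
time: 1.77
tcp_pos: [0.4893, -0.1355, 0.0727]
eef_rot: [-0.002, 0.047, 0.999, -0.0]
ft_force: [0.4, 0.2, 0.9]
gripper_width: 0.0002
```

```bash
cat > snap.py <<'E'
import sys
from h import *
k=sys.argv[1]
for n,(x,y,X,Y) in(('top',(255,130,345,230)),('scene',(190,180,290,270))):
    d=cams.get_image(n);pickle.dump(d,open(f'{n}{k}.pkl','wb'))
    im=cv2.resize(d['color'][y:Y,x:X,::-1],(400,int(400*(Y-y)/(X-x))),interpolation=cv2.INTER_CUBIC)
    o=im if n=='top' else np.hstack([o,cv2.copyMakeBorder(im,0,o.shape[0]-im.shape[0],0,0,cv2.BORDER_CONSTANT)])
cv2.imwrite(f'pics/s{k}.png',o);s=bot.read_state();print(s['time'],s['tcp_pos'],s['eef_rot'],s['ft_force'],s['gripper_width'])
E
python3 snap.py 1
```

```text
1.8667 [ 0.49161644 -0.13539239  0.0752963 ] [ 1.04482587e-03  4.73459646e-02  9.98878001e-01 -8.79419043e-05] [0.55458269 0.18762128 0.29419384] 0.0004300016749637176
```

View pics/s1.png

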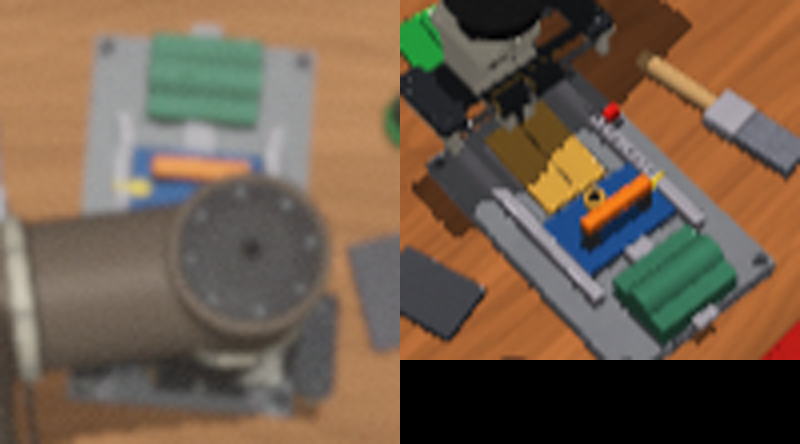

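The fingers are over the front half of the blank (scene crop ~(515,110)), and the slide is home. I'll press down in small steps.

>>> drive_tool:
  steps:
    - [1,[0,0.4,1.0],0]
    - [1,[0,0.4,1.8],0]
    - [1,[0,0.4,2.1],0]
    - [1,[0,0.4,2.4],0]
    - [1,[0,0.4,2.7],0]
    - [1,[0,0.4,2.9],0]

```text
time: 2.37
tcp_pos: [0.4907, -0.1314, 0.0448]
eef_rot: [0.0, 0.048, 0.999, 0.0]
ft_force: [-2.1, 0.3, 2.5]
gripper_width: 0.0003
```

>>> drive_tool:
  steps:
    - [1,[0,0,0.2],0]
    - [1,[0,0,0.4],0]

```text
time: 2.53
tcp_pos: [0.4905, -0.1314, 0.0405]
eef_rot: [-0.0, 0.048, 0.999, -0.0]
ft_force: [-0.8, -0.5, 2.9]
gripper_width: 0.0007
```

>>> drive_tool:
  steps:
    - [1,[0,0,0.1],0]
    - [1,[0,0,0.2],0]
    - [1,[0,0,0.2],0]

```text
time: 2.78
tcp_pos: [0.4904, -0.1314, 0.0393]
eef_rot: [-0.0, 0.047, 0.999, -0.0]
ft_force: [-5.0, 1.8, 13.2]
gripper_width: 0.0004
```

>>> drive_tool:
  steps:
    - [1,[0,0,0.1],0]
    - [1,[0,0,0.1],0]
    - [1,[0,0,0.1],0]
    - [1,[0,0,0.1],0]

```text
time: 3.12
tcp_pos: [0.4904, -0.1314, 0.0392]
eef_rot: [-0.0, 0.047, 0.999, -0.0]
ft_force: [-8.9, 2.9, 23.9]
gripper_width: 0.0004
```

>>> drive_tool:
  steps:
    - [1,[0,0,-1],0]
    - [1,[0,0,-4],0]
    - [1,[0,0,-8],0]
    - [1,[0,0,-12],0]
    - [0.5,[-5,0,-12],0.1]
    - [0.5,[-9,0,-12],0.2]
    - [0.5,[-14,-0.5,-12],0.3]
    - [0.5,[-14.3,-0.5,-12],0.4]
    - [0.5,[-14.3,-0.5,-12],0.5]
    - [0.5,[-14.3,-0.5,-12],0.6]
    - [0.5,[-14.3,-0.5,-12],0.7]

```text
time: 4.03
tcp_pos: [0.6331, -0.15, 0.157]
eef_rot: [-0.0, 0.39, 0.921, -0.0]
ft_force: [-0.4, 0.4, -0.8]
gripper_width: 0.0408
```

>>> drive_tool:
  steps:
    - [0.5,[0,0,0],0.12]
    - [0.5,[0,0,0],0.24]
    - [0.5,[0,0,0],0.36]
    - [0.5,[0,0,0],0.48]
    - [0.5,[0,0,0],0.6]
    - [0.5,[0,0,0],0.72]
    - [0.5,[0,0,0],0.84]
    - [0.5,[0,0,0],0.87]
    - [0.5,[0,0,0],0.87]

```text
time: 4.78
tcp_pos: [0.6262, -0.1967, 0.1497]
eef_rot: [-0.029, 0.709, 0.703, 0.04]
ft_force: [-0.1, -0.2, -0.1]
gripper_width: 0.044
```

```bash
python3 snap.py 2
```

```text
4.8833 [ 0.62619724 -0.19593175  0.14987599] [-0.02818406  0.70817238  0.70437841  0.03935219] [0.04603611 0.2976161  0.13365858] 0.04414121794390592
```

View pics/s2.png

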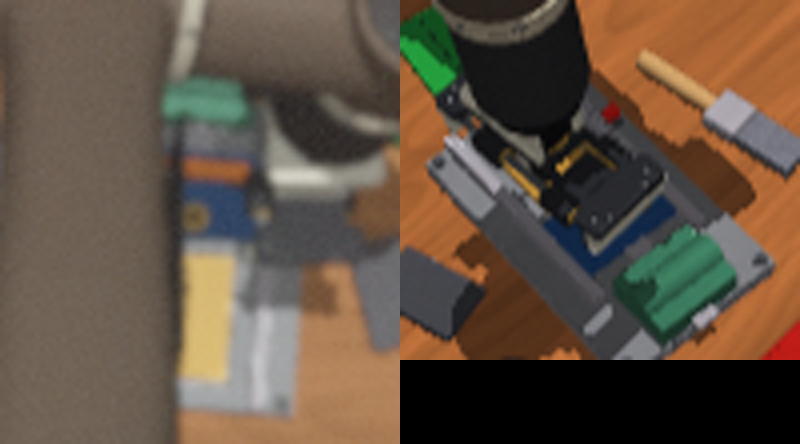

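The tool drifted about 5 cm sideways and tilted, so a joint probably reached its range. Checking the joints.

```bash
python3 - <<'E'
from h import *
from scipy.spatial.transform import Rotation as Ro
np.set_printoptions(precision=4,suppress=True)
s=bot.read_state();print(s['joints'],s['tcp_pos']);q=s['eef_rot'];print(Ro.from_quat([*q[1:],q[0]]).as_matrix())
E
```

```text
[-0.0633  0.4065 -0.0969 -0.1105 -1.06   -3.0299] [ 0.6262 -0.1959  0.1499]
[[ 0.0046  0.9999  0.016 ]
 [ 0.9954 -0.0061  0.0954]
 [ 0.0954  0.0155 -0.9953]]
```

Joint 6 is at its limit of -3.03. The grasp is the same after a half turn, so I'll turn back the other way.

>>> drive_tool:
  steps:
    - [0.5,[0,0,0],-0.12]
    - [0.5,[0,0,0],-0.24]
    - [0.5,[0,0,0],-0.36]
    - [0.5,[0,0,0],-0.48]
    - [0.5,[0,0,0],-0.6]
    - [0.5,[0,0,0],-0.6]

```text
time: 5.38
tcp_pos: [0.6267, -0.1941, 0.1503]
eef_rot: [-0.015, 0.465, 0.884, 0.046]
ft_force: [0.1, 0.2, 0.1]
gripper_width: 0.0438
```

```bash
cat > st.py <<'E'
from h import *
from scipy.spatial.transform import Rotation as Ro
np.set_printoptions(precision=4,suppress=True)
s=bot.read_state();print(s['time'],s['joints'],s['tcp_pos'],s['ft_force'],s['gripper_width']);q=s['eef_rot'];print(Ro.from_quat([*q[1:],q[0]]).as_matrix())
E
python3 st.py
```

```text
5.3833 [-0.0604  0.4058 -0.097  -0.1104 -1.0601 -2.4244] [ 0.6267 -0.1941  0.1503] [0.1316 0.2079 0.0828] 0.04379415517218038
[[-0.5679  0.823   0.0162]
 [ 0.8202  0.5641  0.0953]
 [ 0.0693  0.0674 -0.9953]]
```

The tool is now 5.5° off vertical, but almost purely about jig x. That is the jaw axis, so the pads will still lie flat on the bar. I'll keep the tilt and finish the half turn while moving up over the right spot.

>>> drive_tool:
  steps:
    - [0.5,[0,0,0],-0.12]
    - [0.5,[0,0,0],-0.24]
    - [0.5,[0,0,0],-0.36]
    - [0.5,[0,0,0],-0.48]
    - [0.5,[0,0,0],-0.6]
    - [0.5,[0,0,0],-0.72]
    - [0.5,[0,0,0],-0.84]
    - [0.5,[0,0,0],-0.96]
    - [0.5,[0,0,0],-1.08]
    - [0.5,[0,0,0],-1.2]
    - [0.5,[0,0,0],-1.32]
    - [0.5,[0,0,0],-1.44]

```text
time: 6.38
tcp_pos: [0.6267, -0.1944, 0.1503]
eef_rot: [0.019, -0.231, 0.972, 0.045]
ft_force: [-0.8, -0.1, 0.3]
gripper_width: 0.0437
```

>>> drive_tool:
  steps:
    - [0.5,[0,0,0],-0.12]
    - [0.5,[0,0,0],-0.24]
    - [0.5,[0,0,0],-0.36]
    - [0.5,[0,0,0],-0.48]
    - [0.5,[0,0,0],-0.6]
    - [0.5,[0,0,0],-0.72]
    - [0.5,[0,0,0],-0.84]
    - [0.5,[0,0,0],-0.96]
    - [0.5,[0,0,0],-1.0]
    - [0.5,[0,0,0],-1.0]

```text
time: 7.22
tcp_pos: [0.6267, -0.1944, 0.1503]
eef_rot: [0.038, -0.668, 0.743, 0.03]
ft_force: [0.6, 0.1, 0.3]
gripper_width: 0.0441
```

```bash
cat >> st.py <<'E'
M=Ro.from_quat([*q[1:],q[0]]).as_matrix();import sys
if len(sys.argv)>3: print('shift cm',100*M.T@(np.array([float(v) for v in sys.argv[1:4]])-s['tcp_pos']))
print('yaw of tool y',np.degrees(np.arctan2(M[1,1],M[0,1])))
E
python3 st.py .634 -.143 .115; python3 snap.py 3
```

```text
7.2167 [-0.061   0.4059 -0.0968 -0.1107 -1.0602  0.008 ] [ 0.6267 -0.1944  0.1503] [0.6125 0.1204 0.2539] 0.04405423608781558
[[-0.1057 -0.9943  0.0163]
 [-0.9897  0.1068  0.0955]
 [-0.0967 -0.0061 -0.9953]]
shift cm [-4.8209 -0.1571  4.0143]
yaw of tool y 173.87034981023572
7.3167 [ 0.62662816 -0.1945308   0.15022385] [ 0.03804976 -0.66654584  0.74387721  0.03025825] [-0.36780708  0.15433231 -0.44929418] 0.04400216612277797
```

View pics/s3.png

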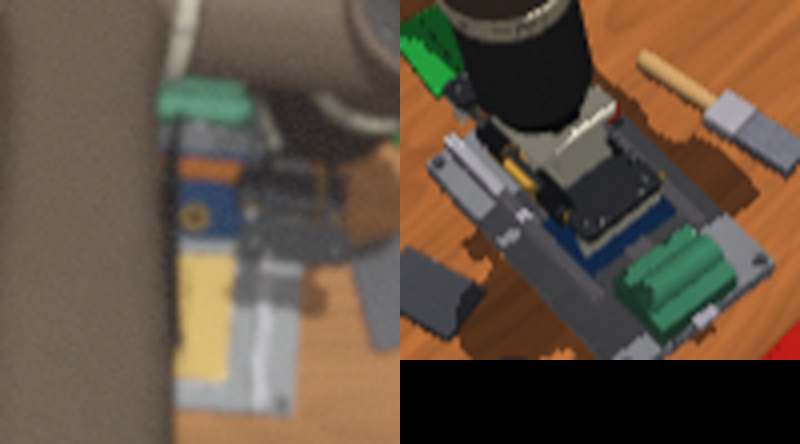

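>>> drive_tool:
  steps:
    - [0.5,[-2.4,-0.2,2.0],0]
    - [0.5,[-4.8,-0.2,4.0],0]
    - [0.5,[-4.8,-0.2,4.0],0]
    - [0.5,[-4.8,-0.2,4.0],0]
    - [0.5,[-4.8,-0.2,4.0],0]

```text
time: 7.73
tcp_pos: [0.6345, -0.1439, 0.1153]
eef_rot: [0.038, -0.667, 0.743, 0.03]
ft_force: [0.3, -0.8, -0.4]
gripper_width: 0.0442
```

```bash
python3 st.py .634 -.143 .069; python3 snap.py 4
```

```text
7.7333 [ 0.0194  0.4264 -0.1519 -0.1151 -0.9772 -0.0627] [ 0.6345 -0.1439  0.1153] [ 0.3247 -0.8068 -0.3808] 0.04417171479865867
[[-0.106  -0.9942  0.0164]
 [-0.9896  0.1071  0.0955]
 [-0.0967 -0.0061 -0.9953]]
shift cm [0.3677 0.0867 4.6159]
yaw of tool y 173.85106273866342
7.8333 [ 0.63469955 -0.14448193  0.11579382] [ 0.03853766 -0.66735177  0.74314963  0.02975042] [-0.25140602  0.45849173  0.21817505] 0.04389211317587715
```

View pics/s4.png

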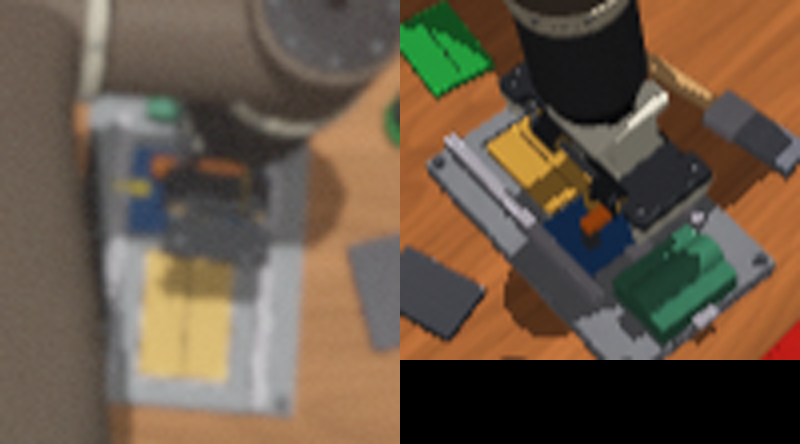

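```bash
python3 - <<'E'
from h import *
t=pickle.load(open('top4.pkl','rb'));s=pickle.load(open('scene4.pkl','rb'))
ims=[]
for d,(x0,y0,w),pts in((t,(275,150,50),0),(s,(215,200,60),0)):
    im=cv2.resize(d['color'][y0:y0+w,x0:x0+w,::-1],(400,400),interpolation=cv2.INTER_CUBIC);k=400/w
    for P,c in(((.6347,-.1443,.1158),(0,0,255)),((.6347,-.1443+.0016,.0988),(255,0,255)),((.6347-.03,-.1443+.0045,.0988),(255,0,255)),((.6347+.03,-.1443-.001,.0988),(255,0,255)),((.634,-.143,.079),(0,255,0)),((.6303,-.1808,.079),(0,255,0)),((.6377,-.1052,.079),(0,255,0))):
        p=(proj(d,P)+.5-[x0,y0])*k;cv2.circle(im,tuple(int(v) for v in p),4,c,-1)
    ims.append(im)
cv2.imwrite('pics/c4.png',np.hstack(ims))
E
```

```text
(no output)
```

View pics/c4.png

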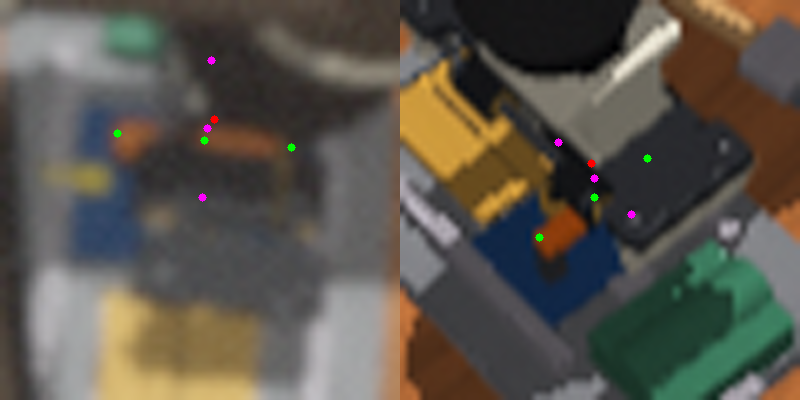

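The projected points agree with both views: the bar (green dots) lies between the fingers (magenta dots). The blank looks flat. I'll descend and grip.

>>> drive_tool:
  steps:
    - [0.5,[0.2,0.1,2.3],0]
    - [0.5,[0.4,0.1,4.0],0]
    - [0.5,[0.4,0.1,4.6],0]
    - [0.5,[0.4,0.1,4.6],0]
    - [0.5,[0.4,0.1,4.6],0]

```text
time: 8.25
tcp_pos: [0.6339, -0.144, 0.0694]
eef_rot: [0.038, -0.668, 0.743, 0.03]
ft_force: [0.2, 0.2, 0.4]
gripper_width: 0.0438
```

>>> drive_tool:
  steps:
    - [1,[0,0,0],0]
    - [1,[0,0,0],0]
    - [1,[0,0,0],0]
    - [1,[0,0,0],0]
    - [1,[0,0,0],0]

```text
time: 8.67
tcp_pos: [0.6339, -0.1433, 0.0693]
eef_rot: [0.039, -0.668, 0.743, 0.03]
ft_force: [6.6, -0.9, 0.0]
gripper_width: 0.0162
```

```bash
python3 st.py .634 -.143 .069; python3 snap.py 5
```

```text
8.6667 [ 0.0197  0.4738 -0.1935 -0.1236 -0.8879 -0.0486] [ 0.6339 -0.1433  0.0693] [ 6.5926 -0.8529  0.0265] 0.016167479880301913
[[-0.1051 -0.9943  0.0173]
 [-0.9897  0.1063  0.096 ]
 [-0.0973 -0.007  -0.9952]]
shift cm [-0.0321 -0.0085  0.0341]
yaw of tool y 173.89955542732343
8.7667 [ 0.63462481 -0.14343883  0.06937322] [ 0.03892247 -0.66793739  0.74261692  0.02940734] [ 3.39501997 -0.42994504 -0.6570782 ] 0.013884784923187142
```

View pics/s5.png

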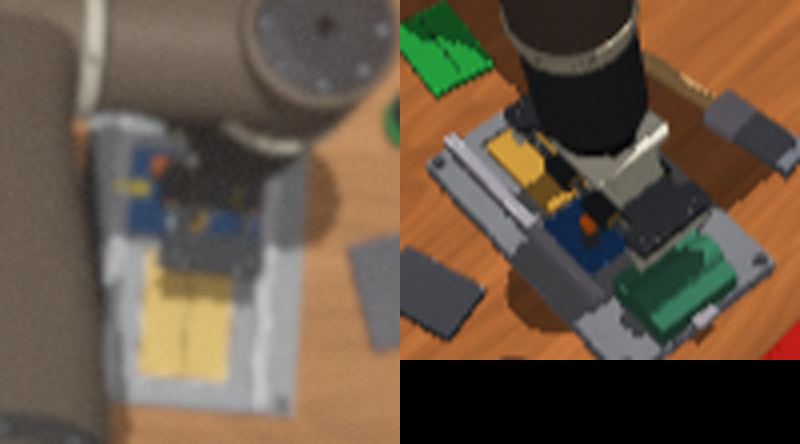

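Gripped: the width is 13.9 mm, matching the 14 mm bar. Pulling along jig -x, which is tool +y.

>>> drive_tool:
  steps:
    - [1,[0,0.8,0],0]
    - [1,[0,1.6,0],0]
    - [1,[0,2.4,0],0]
    - [1,[0,3.2,0],0]
    - [1,[0,4.0,0],0]
    - [1,[0.1,4.8,0],0]
    - [1,[0.1,5.6,0],0]
    - [1,[0.1,6.4,-0.1],0]
    - [1,[0.1,7.2,-0.1],0]
    - [1,[0.1,8.0,-0.1],0]
    - [1,[0.1,8.5,-0.1],0]
    - [1,[0.1,8.8,-0.1],0]

```text
time: 9.77
tcp_pos: [0.5485, -0.135, 0.0694]
eef_rot: [0.04, -0.668, 0.743, 0.028]
ft_force: [11.6, -1.1, -12.5]
gripper_width: 0.014
```

>>> drive_tool:
  steps:
    - [1,[0,0,0],0]
    - [1,[0,0,0],0]

```text
time: 9.93
tcp_pos: [0.5487, -0.135, 0.0694]
eef_rot: [0.04, -0.668, 0.743, 0.028]
ft_force: [11.5, -1.3, -10.3]
gripper_width: 0.014
```

```bash
python3 st.py .634 -.143 .069; python3 snap.py 6
```

```text
9.9333 [ 0.0384  0.3583 -0.3886 -0.1321 -0.8028 -0.0532] [ 0.5487 -0.135   0.0694] [ 11.4918  -1.2831 -10.3021] 0.014047607873346992
[[-0.1045 -0.9943  0.0217]
 [-0.9897  0.1061  0.0956]
 [-0.0974 -0.0115 -0.9952]]
shift cm [-0.0926 -8.5621  0.1474]
yaw of tool y 173.91075763692433
10.0333 [ 0.54892008 -0.13498653  0.06936841] [ 0.04007731 -0.66797721  0.74256208  0.02831646] [ 11.38322003  -0.79372865 -10.05898256] 0.013440268509119323
```

View pics/s6.png

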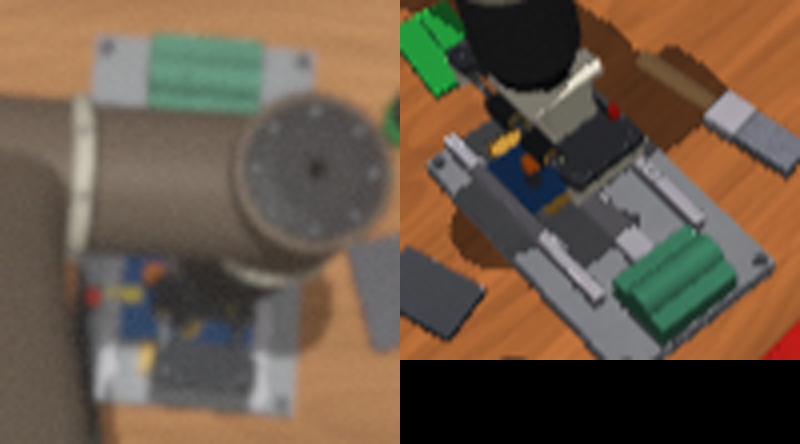

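The top crop shows the pointer at ~(130,293) just beside the mark at ~(93,297), nearly opposite. I'll measure the remaining gap.

```bash
cat > gap.py <<'E'
import sys
from h import *
np.set_printoptions(precision=4,suppress=True)
t=pickle.load(open(f'top{sys.argv[1]}.pkl','rb'))
x0,y0,w=268,185,30
im=cv2.resize(t['color'][y0:y0+w,x0:x0+w,::-1],(600,600),interpolation=cv2.INTER_CUBIC)
R['red']=((0,70,50),(6,255,255));R['yellow']=((22,60,100),(33,255,255))
ex=np.array([np.cos(.097),-np.sin(.097)]);o=np.array([.5773,-.138])
r=blob(t,'red',(270,190,280,204))
# mark block: front/back-face bias -> check two heights
y=blob(t,'yellow',(279,190,292,202))
pr=plane(t,r[0],.035);py=plane(t,y[0],.040)
k=y[3];tip=k[k[:,0]<k[:,0].min()+1.0].mean(0);pt=plane(t,tip,.04)
for n,p in(('red',pr),('yel',py),('tip',pt)): print(n,p,'jig x mm',1e3*ex@(p[:2]-o))
print(r[0],r[2],y[0],y[2],tip)
for p,c in((r[0],(255,0,0)),(y[0],(0,255,0)),(tip,(255,0,255))): cv2.circle(im,tuple(int(v) for v in (p+.5-[x0,y0])*20),4,c,-1)
cv2.imwrite(f'pics/g{sys.argv[1]}.png',im)
E
python3 gap.py 6
```

```text
red [ 0.5392 -0.0556  0.035 ] jig x mm -45.89045418439292
yel [ 0.5406 -0.0827  0.04  ] jig x mm -41.83094260479291
tip [ 0.5417 -0.0686  0.04  ] jig x mm -42.17389054636753
[275.1448 196.4513] 17.02777777777778 [282.8801 195.6966] 19.51388888888889 [278.8611 195.4722]
```

View pics/g6.png

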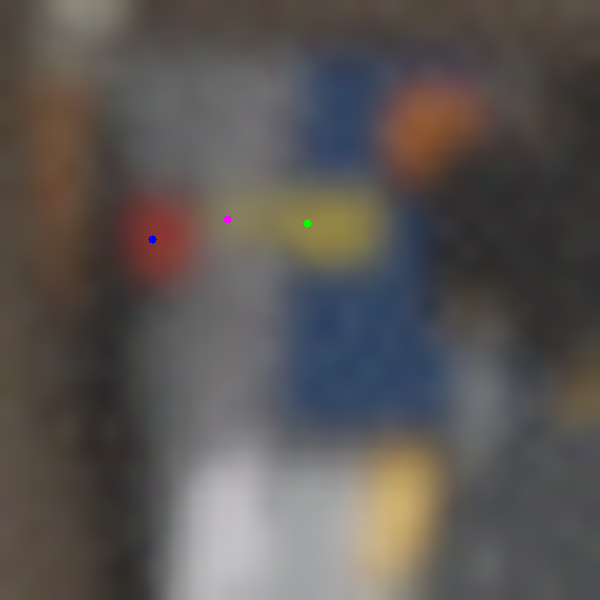

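The gap is about 4 mm by camera and about 5 mm by travel. I'll pull another 4.5 mm and ease the vertical load.

>>> drive_tool:
  steps:
    - [1,[0,0.2,0.05],0]
    - [1,[0,0.4,0.1],0]
    - [1,[0,0.45,0.1],0]
    - [1,[0,0.45,0.1],0]
    - [1,[0,0.45,0.1],0]
    - [1,[0,0.45,0.1],0]

```text
time: 10.53
tcp_pos: [0.5456, -0.1346, 0.0693]
eef_rot: [0.041, -0.668, 0.742, 0.027]
ft_force: [10.9, -1.0, -4.6]
gripper_width: 0.0138
```

```bash
python3 st.py .634 -.143 .069; python3 snap.py 7; python3 gap.py 7
```

```text
10.5333 [ 0.0397  0.3531 -0.3975 -0.132  -0.7967 -0.0536] [ 0.5456 -0.1346  0.0693] [10.9041 -0.9836 -4.6001] 0.013822977195288105
[[-0.1038 -0.9943  0.024 ]
 [-0.9898  0.1056  0.0951]
 [-0.0971 -0.0139 -0.9952]]
shift cm [-0.0847 -8.8729  0.1672]
yaw of tool y 173.93807818341423
10.6333 [ 0.54565204 -0.13465771  0.06935318] [ 0.040777   -0.66817156  0.74238556  0.02734366] [11.1245698  -1.31840075 -4.77008997] 0.01395720734918236
red [ 0.5394 -0.0551  0.035 ] jig x mm -45.71317945551598
yel [ 0.5375 -0.0826  0.04  ] jig x mm -44.986372209418235
tip [ 0.5384 -0.0686  0.04  ] jig x mm -45.46841219638867
[274.992  196.3894] 17.13888888888889 [282.8545 196.5815] 18.083333333333332 [278.8728 196.3991]
```

View pics/s7.png

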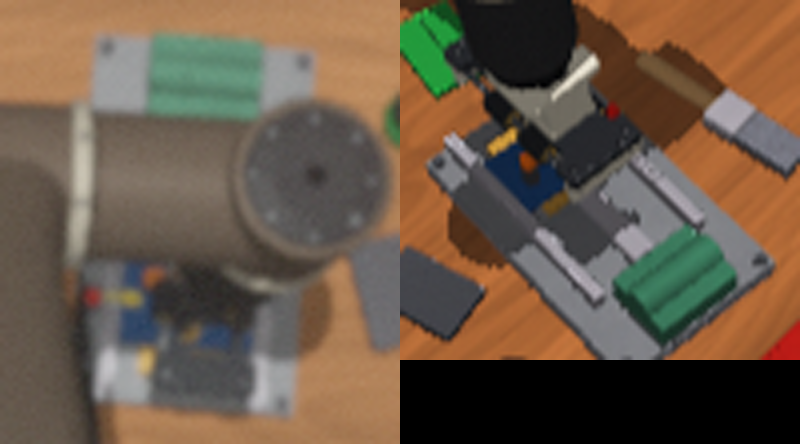

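View pics/g7.png

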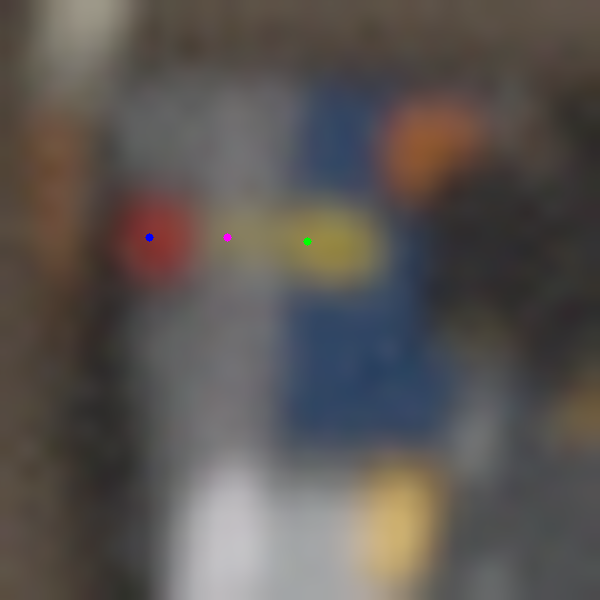

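The pointer is level with the mark: tip at jig x -45.5 mm, mark at -45.7 mm. I'll hold briefly, check steadiness and the bystanders, then hand in.

>>> drive_tool:
  steps:
    - [1,[0,0,0],0]
    - [1,[0,0,0],0]
    - [1,[0,0,0],0]
    - [1,[0,0,0],0]
    - [1,[0,0,0],0]
    - [1,[0,0,0],0]

```text
time: 11.13
tcp_pos: [0.5456, -0.1346, 0.0693]
eef_rot: [0.041, -0.668, 0.742, 0.027]
ft_force: [11.4, -0.9, -4.1]
gripper_width: 0.0141
```

```bash
python3 snap.py 8; python3 gap.py 8; python3 -c "
from h import *
print(abs(bot.read_state()['joint_velocities']).max())
d=pickle.load(open('scene8.pkl','rb'))
cv2.imwrite('pics/full8.png',d['color'][:,:,::-1])"
```

```text
11.2333 [ 0.54566676 -0.13465496  0.06934133] [ 0.04076878 -0.66818576  0.74237277  0.02735619] [11.15200625 -1.56830302 -5.17717324] 0.013848444570205105
red [ 0.5393 -0.0545  0.035 ] jig x mm -45.940189995815196
yel [ 0.5375 -0.0827  0.04  ] jig x mm -45.014235150309645
tip [ 0.5387 -0.0688  0.04  ] jig x mm -45.08758541538332
[274.8361 196.4406] 18.13888888888889 [282.9011 196.5931] 17.84722222222222 [278.9259 196.2963]
0.002025455980724478
```

View pics/full8.png

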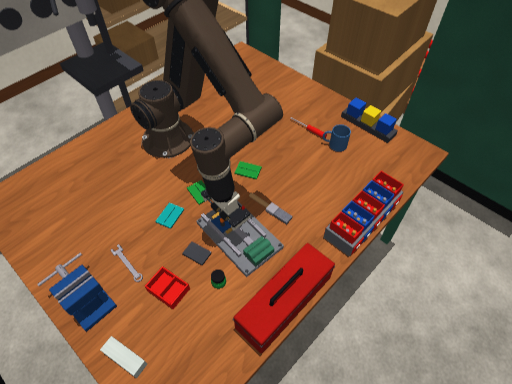

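The bystanders are where they were in the first picture: brush ~(270,208), spare (196,252), jar (218,279), tray (167,287). The arm is still and the handle is held with about 11 N along the slide. Handing in.

```bash
python3 -c "
from cell import sign_off
print(sign_off())"
```

```text
the job is handed in; nothing more can be done
None
```

I pressed the blank down with the slide home, pulled the slide out by its handle to the red mark, and handed the job in still holding it there. `sign_off()` gave no verdict.

- **Blank:** it met the rigid floor at about 24 N with the fingertips at 22 mm, the height of a seated blank's top. I judged it level from that and from the pictures; I did not measure its tilt separately. I could not check directly for contact between blank and slide, but the spring pull at the mark was as expected.
- **Slide:** the last measurement put the pointer tip at jig x ≈ -45.1 mm and the mark at ≈ -45.9 mm, under 1 mm apart. Tool travel (about 89 mm, against about 91 mm first measured) suggests up to 2 mm short. Both are within the 5 mm allowed.
- **Hold:** the grip width was 14 mm, the force along the slide was about 11 N, and joint speeds were about 0.002 rad/s. About 5 N of vertical load remained on the tool.
- **Bystanders:** those visible in the last full picture had not noticeably moved.
- **What went wrong:** while turning for the grasp, joint 6 reached its range limit of -3.03 rad. The tool drifted about 5 cm and was left tilted 5.5°. I turned back the other way and kept the tilt, because it lies along the bar and does not affect the grip.

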